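Tuck the hold-down flap of the order-slip board

TASK

The metal hold-down flap of the order-slip board stands open. Using only the fingertips, push the flap over onto the paper slips and press it down, then push it along by its raised bar until its edge is tucked fully home beneath the steel retaining lip, and leave it held there. Never pinch the flap between the fingers, do not lift or shift the board, and leave the stamp, pen, jug and teaspoon where they are.

Things in the scene. Friction and masses are not known exactly. Their poses are not given: they have to be found in the camera images.
- slip_board: Loose, heavy (2 kg) pale wooden board on rubber feet, 180 x 130 mm, top face 14 mm above the counter, white paper slips on it. Origin: centre of its underside. x: along the 180 mm length, from the flap's hinge towards the lip; y: along the hinge axis; z: up. Dark guides reach up to z = 20 mm at y = +-50 to 58 mm, x = -68 to -22 mm.
- hold_flap (a joint): Angle of the flap (rad): 0 = flat on the board (upper face of the 4 mm plate then at board z = 21 mm), 1.57 = upright, more = leaning back away from the lip; limit 2.4. A weak spring with friction (under 0.1 N m when flat) lifts it part-way again unless the lip holds it; between about 1.4 and 2.2 it stays put. Tucked and let go it lies at about 0.06.
- hinge_carriage (a joint): Slide of the flap's hinge along board x (m): 0 = drawn back, 0.026 = fully in. Friction 6 N: it stays where it is left. Folding needs it at less than about 0.005 so that the flap's edge clears the lip; if it was pushed in too early it can be pushed back.
- hinge_axis (a point): Middle of the flap's hinge axis: at board (-50 mm + slide, 0, 19 mm).
- flap_mid (a point): Centre of the flap plate (65 mm from hinge axis to free edge, 88 mm wide along the hinge, 4 mm thick, plain metal). Its x axis points from the hinge to the free edge, y along the hinge, z out of the outer face (the face that is on top when folded).
- flap_edge (a point): Middle of the flap's free edge, 65 mm from the hinge axis. With the flap flat it lies at board x = 15 mm + slide.
- bar_foot (a point): Where the push bar's hinge-side face meets the flap's outer face, 34 mm from the hinge axis. The bar is 8 mm deep, 80 mm wide, stands 5 mm proud; the 34 mm of flap between hinge and bar is flat. Kept pressed down and pushed towards the lip here, the flap slides in. While it stands, a finger coming down onto the bar jams it.
- lip_mouth (a point): Middle of the lip's mouth, at board (22, 0, 19) mm. The steel lip strip is 120 mm wide (y) and bridges the board on end posts. Its flat part (board x = 33 to 54 mm) has its underside at board z = 24.5 mm, top 28.5 mm; its mouth (x = 21 to 33 mm) flares up at 45 degrees to z = 40 mm. A flap at under 0.15 rad enters it.
- stamp: Red and black hand stamp 28 x 36 x 60 mm standing beyond the lip end of the board; origin at its underside. A bystander.
- pen: Black pen 145 mm long lying on the counter; origin at its underside. A bystander.
- jug: White milk jug 80 x 74 x 76 mm; origin at its underside. A bystander.
- spoon: Steel teaspoon 132 mm long; origin at its underside. A bystander.

How it is judged:
By the outcome, as a careful person would: the job done as asked, in the order asked, and still so for the second after the job is handed in, with the robot touching nothing.
It also fails if it takes over 37 s, if anything falls off the work surface, if the arm or the gripper's body presses on something with over 40 N, if the wrist force passes 120 N, or if a joint passes its speed limit or range.

ROBOT

A 7-joint arm with a two-finger parallel gripper is mounted at the origin on a cart in front of the work surface, level with it; the furniture and walls round the work are solid. World frame = base frame: x ahead of the robot, y to its left, z up, the work surface at z = 0. Lengths are in m, angles in rad, forces in N, time in s.
With the tool pointing down it reaches from about 0.4 to 0.875 m from the base axis. Payload 4.4 kg.
Tool frame: the origin (TCP) lies on the centre line of the jaws, within the pads' length; the fingertips stand 17 mm ahead of it and the grasp point (between the pads) lies 2 mm behind it; x points along the fingers, y is the direction in which the jaws open and shut, and the axes are right-handed (so a half turn about x gives the same grasp; the last joint's range is limited). The gripper opens to 85 mm and grips with 20 to 120 N. Pads are 22 mm wide; open, the fingers measure 114 mm over their backs; the gripper's body (76 mm by 85 mm) begins 54 mm behind the grasp point. The pads swing forward as they close: fully open they stand 13 mm farther back than shut.
Start: joints at [-1.231, 0.628, 0.038, 1.517, -0.027, 0.996, -0.02], TCP at [0.257, 0.597, 0.248] pointing down, gripper open.
Joint ranges: [-3.06, 3.06], [-0.37, 2.12], [-1.25, 1.32], [0.18, 2.47], [-1.1, 4.24], [0.23, 1.98], [-2.94, 2.94]. Speed limits (rad/s): [2.57, 2.57, 3.14, 3.14, 3.14, 3.14, 3.14].

INTERFACE

Orientations are given as a unit quaternion [x, y, z, w].
In Python, from plant import sensors, optics, ctrl gives the robot as it stands.
- The arm moves only by the shell command python3 -m crank 'ROWS' [FORCE]. ROWS is JSON, a list of rows, each an object with "dp": the shift along the world's x, y, z in m, a list of three; "twist": the turn, a rotation vector about the world's x, y, z in rad, a list of three; "hand": the finger opening in m, from 0 to 0.0854. A call has 1 to 12 rows; each row is the pose to reach, as a shift and turn from the pose measured when the call began; what a row does not reach only later rows make up. A row lasts 1/8 s, in which the tool goes at most 62.5 mm and 10.7 degrees, less where a joint would pass 70% of its speed; a pose out of reach is approached as far as the arm can. A call with a gripper value outside its range is refused whole. The fingers move at their own pace and stop on an object; FORCE is the grip in N (left out, the last holds). Time passes only in rows, so rows that repeat a pose let the fingers close. It gives the time, the measured TCP pose, the force and the opening at its end, in the units of the state.
- sensors.state(): the state, without advancing time (a new reading comes with each control period).
- optics.grab_frame(name): name is "side" or "top" or "wrist"; returns (picture, depth): 420x560x3 uint8, red, green, blue; 420x560 float32, m along the optical axis (not along the pixel's ray), 0 where there is no reading.
- optics.get_calibration(name): a dict with "camera_matrix" (3x3 intrinsics, pixels), "rvec" (rotation vector, rad) and "tvec" (3), from world to camera coordinates, as OpenCV has them. Camera axes: x right, y down, z forward; pixel columns grow to the right and rows downward; lengths in m; the calibration is good to about 2 mm. A picture is of the moment at which its call begins: read the wrist's pose just before it. get_calibration takes no time and is no camera call; for the wrist camera it gives the pose at the moment of the call.
- ctrl.hand_in(): hands the job in, once; it reports no verdict.
Trained networks look in the newest picture that a camera, given by its name, has taken for a name from the list of things; names that differ only in an ending like _2 or _b are one class to them, and where a whole thing is asked for, a point or a joint stands for the part that bears it (a point fixed in the world has none). Each returns a list of dicts, best first, with "score" (0 to 1); they miss things now and then, are a little off and sometimes report something else, mostly with a low value. They report only what shows in the picture. A call takes as long as a camera call.
- optics.find_in(camera, target): "rect" ([left, top, right, bottom] in pixels, round what is visible of it).
- optics.landmark_of(camera, target): "position" ([row, column] in pixels: a listed point, or the origin of a listed thing).
The state is a dict: "clock": time; "q": joint angles; "qd": joint speeds; "effort": joint torques, N m; "ee_pos": TCP position; "eef_rot": TCP orientation; "contact_force": force on the tool from outside, world axes, zero at the start; "wrist_torque": the same for the moment, N m; "opening": finger opening in m.
Only numpy, scipy, OpenCV 4.12 (cv2) and the standard library are available. Lean on these libraries where they do the work, as an engineer would, in place of code of your own. Each camera call takes 0.05 s, during which the arm holds its last target.

## Working session

There is one attempt and no reset: what is moved stays moved. The work goes in short steps, Python scripts to look and compute and a shell command to move; the robot and the scene stay as the last step left them, time stands still between calls to the robot, and variables do not carry over. Pictures are saved under pics/ and viewed, and the job is handed in when it is done.

```bash
mkdir -p pics; ls; cat > h.py <<'E'
import numpy as np, cv2
from plant import sensors, optics, ctrl
def cal(n):
    c=optics.get_calibration(n); K=np.array(c["camera_matrix"],float); R,_=cv2.Rodrigues(np.array(c["rvec"],float)); return K,R,np.array(c["tvec"],float).reshape(3)
def unproj(n,r,c,d):
    K,R,t=cal(n); p=np.linalg.inv(K)@np.array([c,r,1.])*d; return R.T@(p-t)
def onplane(n,r,c,z):
    K,R,t=cal(n); v=R.T@np.linalg.inv(K)@np.array([c,r,1.]); o=-R.T@t; return o+v*(z-o[2])/v[2]
def proj(n,P):
    K,R,t=cal(n); p=K@(R@np.array(P,float)+t); return p[1]/p[2],p[0]/p[2]
def snap(n,f):
    im,d=optics.grab_frame(n); cv2.imwrite(f"pics/{f}.png",im[...,::-1]); return im,d
E
python3 - <<'E'
from h import *
s=sensors.state(); print({k:np.round(v,3) for k,v in s.items()})
for n in("top","side"):
    im,d=snap(n,n+"0")
    np.save(f"pics/{n}0.npy",d)
    for t in["slip_board","hinge_axis","flap_edge","flap_mid","bar_foot","lip_mouth","stamp","pen","jug","spoon"]:
        L=optics.landmark_of(n,t)
        for l in L[:1]:
            r,c=l["position"]; dd=d[int(round(r)),int(round(c))]; print(n,t,round(l["score"],2),np.round([r,c],1),np.round(unproj(n,r,c,dd),3) if dd>0 else None)
E
```

```text
pics
{'clock': np.float64(0.0), 'q': array([-1.231,  0.629,  0.038,  1.518, -0.027,  0.996, -0.02 ]), 'qd': array([ 0.001, -0.001,  0.001,  0.001, -0.   ,  0.001, -0.   ]), 'effort': array([ 0.0000e+00, -5.6341e+01,  1.2270e+00, -1.9344e+01,  1.1000e-02,
        1.1000e-02, -0.0000e+00]), 'ee_pos': array([0.256, 0.597, 0.247]), 'eef_rot': array([ 0.142,  0.693, -0.143,  0.692]), 'contact_force': array([ 0.669, -0.135, -0.702]), 'wrist_torque': array([-0.005,  0.002,  0.021]), 'opening': np.float64(0.086)}
top slip_board 0.6 [196.4 290.5] [0.576 0.007 0.014]
top hinge_axis 0.94 [188.3 271.1] [0.597 0.054 0.013]
top flap_edge 0.72 [180.9 262.5] [0.604 0.069 0.084]
top flap_mid 0.77 [183.8 266.8] [0.603 0.062 0.047]
top bar_foot 0.8 [186.2 265.8] [0.596 0.064 0.051]
top lip_mouth 0.66 [198.8 299.4] [ 0.566 -0.014  0.038]
top stamp 0.49 [216.8 340.2] [ 0.52  -0.105  0.06 ]
top pen 0.74 [258.  432.3] [ 0.42  -0.328  0.003]
top jug 0.59 [216.1 144.5] [0.537 0.371 0.   ]
top spoon 0.86 [256.7 164. ] [0.436 0.321 0.001]
side slip_board 0.75 [220. 292.] [ 0.558 -0.028  0.027]
side hinge_axis 0.62 [200.5 297.6] [0.601 0.052 0.026]
side flap_edge 0.68 [182.1 299.4] [ 0.646  0.173 -0.001]
side flap_mid 0.83 [189.  297.5] [0.602 0.06  0.065]
side bar_foot 0.89 [189.9 295.6] [0.598 0.064 0.059]
side stamp 0.68 [247.9 291.2] [ 0.525 -0.132  0.025]
side pen 0.71 [326.2 276.8] [ 0.427 -0.338  0.   ]
side jug 0.86 [152.8 254.6] [0.53  0.336 0.035]
```

```bash
python3 - <<'E'
import cv2
for n in("top","side"):
    im=cv2.imread(f"pics/{n}0.png"); 
    c=im[130:270,200:390] if n=="top" else im[150:290,200:390]
    cv2.imwrite(f"pics/{n}0z.png",cv2.resize(c,None,fx=4,fy=4,interpolation=cv2.INTER_CUBIC))
E
```

```text
(no output)
```

View pics/top0.png

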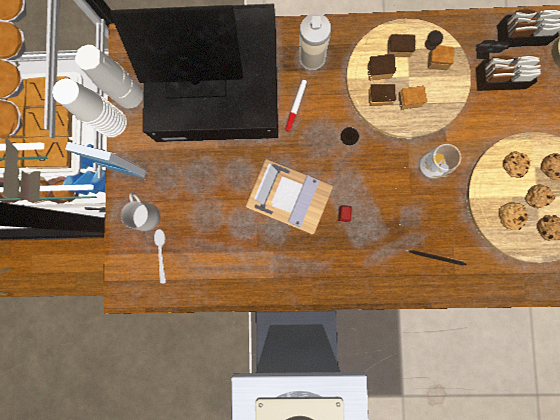

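View pics/top0z.png

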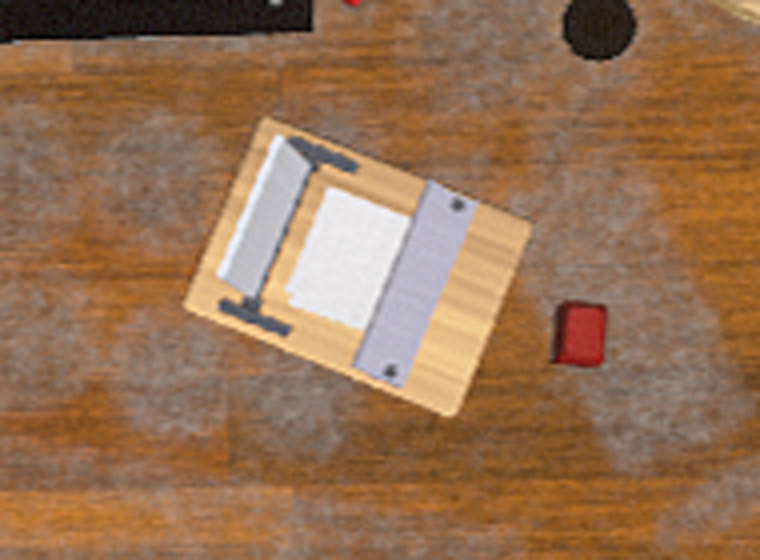

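View pics/side0z.png

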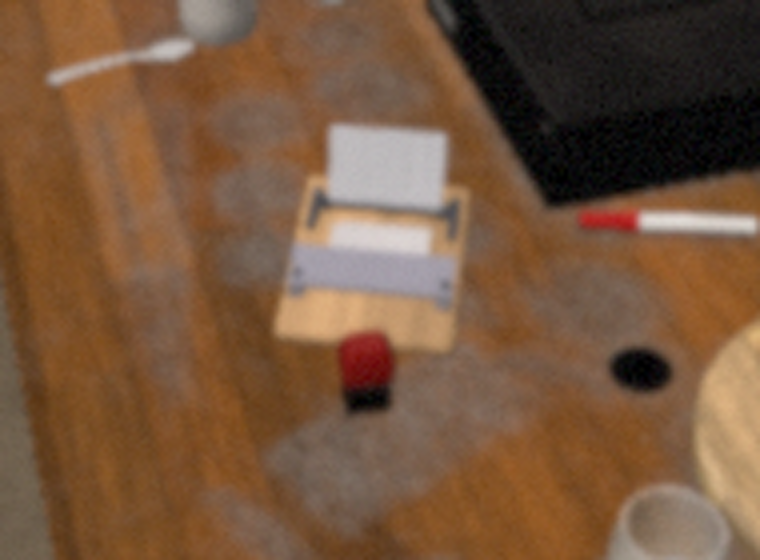

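```bash
python3 - <<'E'
from h import *
c=np.array([(265,117),(530,225),(455,415),(185,308)])/4+[200,130]
P=np.array([onplane("top",r,cc,.014) for cc,r in c]); print(P.round(4))
print("sides",[np.linalg.norm(P[i]-P[(i+1)%4]).round(4) for i in range(4)], "ctr",P.mean(0).round(4))
xa=(P[1]+P[2]-P[0]-P[3]);xa/=np.linalg.norm(xa); print("xa",xa.round(4),"ang",np.degrees(np.arctan2(xa[1],xa[0])))
# flap plane from depth
d=np.load("pics/top0.npy"); 
K,R,t=cal("top")
B=P.mean(0); ya=np.array([-xa[1],xa[0],0])
pts=[]
for r in range(155,220):
  for cc in range(240,340):
    if d[r,cc]>0:
      w=unproj("top",r,cc,d[r,cc]); v=w-[B[0],B[1],0]; pts.append([v@xa,v@ya,w[2]])
pts=np.array(pts); np.save("pics/p.npy",pts)
m=(abs(pts[:,1])<.04)&(pts[:,0]<-.0)&(pts[:,2]>.03)&(pts[:,0]>-.1)
f=pts[m]; print(len(f)); print(f[f[:,2].argsort()][::max(1,len(f)//25)].round(3))
# lip check
l=pts[(abs(pts[:,1])<.05)&(pts[:,0]>.01)&(pts[:,0]<.07)]; 
for x in np.arange(.01,.07,.004):
  q=l[abs(l[:,0]-x)<.002]; print(round(x,3),len(q),q[:,2].mean().round(4) if len(q) else '')
print(np.median(pts[(pts[:,0]>.06)&(pts[:,0]<.085)&(abs(pts[:,1])<.06),2]))
E
```

```text
[[ 0.669   0.0645  0.014 ]
 [ 0.5978 -0.0951  0.014 ]
 [ 0.4839 -0.0465  0.014 ]
 [ 0.5524  0.1153  0.014 ]]
sides [np.float64(0.1748), np.float64(0.1239), np.float64(0.1757), np.float64(0.1272)] ctr [0.5758 0.0096 0.014 ]
xa [-0.3986 -0.9171  0.    ] ang -113.49170382310152Traceback (most recent call last):
  File "<stdin>", line 14, in <module>
  File "h.py", line 6, in unproj
    K,R,t=cal(n); p=np.linalg.inv(K)@np.array([c,r,1.])*d; return R.T@(p-t)
          ~~~^^^
  File "h.py", line 4, in cal
    c=optics.get_calibration(n); K=np.array(c["camera_matrix"],float); R,_=cv2.Rodrigues(np.array(c["rvec"],float)); return K,R,np.array(c["tvec"],float).reshape(3)
ValueError: time passes only in moves, steps and waits
```

```bash
sed -i 's/^def cal(n):/import functools\n@functools.lru_cache(None)\ndef cal(n):/' h.py; python3 - <<'E'
from h import *
B=np.array([.5758,.0096,0]); a=np.radians(-113.5); xa=np.array([np.cos(a),np.sin(a),0]);ya=np.array([-xa[1],xa[0],0])
for n in("top","side"):
  d=np.load(f"pics/{n}0.npy"); pts=[]
  for r in range(150,260):
   for cc in range(230,350):
    if d[r,cc]>0:
      w=unproj(n,r,cc,d[r,cc]); v=w-B; pts.append([v@xa,v@ya,w[2]])
  pts=np.array(pts)
  m=(abs(pts[:,1])<.04)&(pts[:,0]<-.0)&(pts[:,2]>.03)&(pts[:,0]>-.1)
  f=pts[m]; print(n,len(f)); print(f[f[:,2].argsort()][::max(1,len(f)//20)].round(3).tolist())
  l=pts[(abs(pts[:,1])<.05)&(pts[:,0]>.01)&(pts[:,0]<.07)]
  print([(round(x,3),np.median(l[abs(l[:,0]-x)<.002][:,2]).round(4)) for x in np.arange(.012,.07,.004)])
  b=pts[(pts[:,2]>.008)&(pts[:,2]<.02)&(abs(pts[:,0])<.12)&(abs(pts[:,1])<.08)]; print(np.percentile(b,[.5,99.5],axis=0).round(4).tolist())
  g=pts[(pts[:,2]>.022)&(pts[:,0]<.1)&(pts[:,0]>.01)]; print("lip",np.percentile(g,[1,99],axis=0).round(4).tolist())
E
```

```text
top 338
[[-0.055, 0.023, 0.031], [-0.056, 0.033, 0.034], [-0.057, -0.033, 0.037], [-0.057, -0.008, 0.039], [-0.056, 0.005, 0.044], [-0.057, -0.024, 0.046], [-0.058, 0.011, 0.05], [-0.059, -0.006, 0.053], [-0.06, 0.022, 0.056], [-0.06, 0.016, 0.058], [-0.06, -0.007, 0.061], [-0.061, 0.032, 0.065], [-0.062, -0.019, 0.067], [-0.063, -0.017, 0.07], [-0.064, -0.001, 0.073], [-0.065, -0.029, 0.076], [-0.065, -0.034, 0.079], [-0.066, -0.02, 0.081], [-0.069, 0.006, 0.082], [-0.066, 0.004, 0.083], [-0.068, 0.021, 0.083], [-0.066, -0.031, 0.086]]
[(np.float64(0.012), np.float64(0.0152)), (np.float64(0.016), np.float64(0.0162)), (np.float64(0.02), np.float64(0.039)), (np.float64(0.024), np.float64(0.036)), (np.float64(0.028), np.float64(0.032)), (np.float64(0.032), np.float64(0.0291)), (np.float64(0.036), np.float64(0.0288)), (np.float64(0.04), np.float64(0.0288)), (np.float64(0.044), np.float64(0.029)), (np.float64(0.048), np.float64(0.0286)), (np.float64(0.052), np.float64(0.0149)), (np.float64(0.056), np.float64(0.0142)), (np.float64(0.06), np.float64(0.0142)), (np.float64(0.064), np.float64
[... 722 characters left out ...]
at64(0.016), np.float64(nan)), (np.float64(0.02), np.float64(0.0371)), (np.float64(0.024), np.float64(0.0363)), (np.float64(0.028), np.float64(0.033)), (np.float64(0.032), np.float64(0.0293)), (np.float64(0.036), np.float64(0.0282)), (np.float64(0.04), np.float64(0.0273)), (np.float64(0.044), np.float64(0.0154)), (np.float64(0.048), np.float64(0.0258)), (np.float64(0.052), np.float64(0.0236)), (np.float64(0.056), np.float64(0.014)), (np.float64(0.06), np.float64(0.0127)), (np.float64(0.064), np.float64(0.0134)), (np.float64(0.068), np.float64(0.0136))]
[[-0.088, -0.0643, 0.0084], [0.0897, 0.0642, 0.0196]]
lip [[0.0203, -0.0593, 0.023], [0.0546, 0.0583, 0.0395]]
  return _methods._mean(a, axis=axis, dtype=dtype,
  ret = ret.dtype.type(ret / rcount)
```

```bash
cat >> h.py <<'E'
from scipy.spatial.transform import Rotation as Ro
B=np.array([.5764,.0110,0]); A=np.radians(-113.5); XA=np.array([np.cos(A),np.sin(A),0]);YA=np.array([-XA[1],XA[0],0])
def tcp_for(cx,tipz,y=0): # front-bottom corner at board x=cx (mm)
    p=B+XA*(cx-11)/1000+YA*y/1000; p[2]=(tipz+17)/1000; return p
def delta(cx,tipz,y=0):
    s=sensors.state(); return (tcp_for(cx,tipz,y)-s["ee_pos"]).round(4)
def twist():
    s=sensors.state(); R=Ro.from_quat(s["eef_rot"]); best=None
    for sg in(1,-1):
        x=np.array([0,0,-1.]);y=sg*YA; T=Ro.from_matrix(np.c_[x,y,np.cross(x,y)]); w=(T*R.inv()).as_rotvec(); print("twist",sg,w.round(3))
def inb():
    s=sensors.state(); v=s["ee_pos"]-B; f=s["contact_force"]; print("t",round(s["clock"],2),"corner x",round(v@XA*1e3+11,1),"y",round(v@YA*1e3,1),"tipz",round(s["ee_pos"][2]*1e3-17,1),"F board",np.round([f@XA,f@YA,f[2]],1),"open",round(s["opening"],4))
E
python3 - <<'E'
from h import *
d=np.load("pics/top0.npy")
for r in range(60,150,8): print(r,[unproj("top",r,c,d[r,c]).round(2).tolist() for c in(180,230,262) if d[r,c]>0])
twist(); inb(); print(sensors.state()["q"])
print(delta(-82,150), delta(-82,75), np.linalg.norm(delta(-82,150)))
E
```

```text
60 [[0.84, 0.23, 0.18], [0.84, 0.13, 0.18], [0.89, 0.07, 0.09]]
68 [[0.83, 0.23, 0.17], [0.83, 0.13, 0.16], [0.87, 0.07, 0.09]]
76 [[0.82, 0.24, 0.15], [0.82, 0.13, 0.15], [0.85, 0.07, 0.09]]
84 [[0.83, 0.25, 0.1], [0.83, 0.14, 0.09], [0.83, 0.07, 0.09]]
92 [[0.81, 0.25, 0.1], [0.81, 0.14, 0.09], [0.81, 0.07, 0.09]]
100 [[0.8, 0.26, 0.09], [0.79, 0.14, 0.09], [0.79, 0.07, 0.09]]
108 [[0.78, 0.26, 0.09], [0.77, 0.14, 0.09], [0.77, 0.07, 0.09]]
116 [[0.76, 0.26, 0.09], [0.75, 0.14, 0.09], [0.75, 0.07, 0.09]]
124 [[0.74, 0.26, 0.09], [0.74, 0.14, 0.09], [0.73, 0.07, 0.09]]
132 [[0.73, 0.26, 0.07], [0.73, 0.15, 0.06], [0.73, 0.07, 0.05]]
140 [[0.72, 0.28, 0.01], [0.72, 0.16, -0.0], [0.72, 0.08, -0.0]]
148 [[0.71, 0.28, -0.0], [0.7, 0.16, -0.0], [0.7, 0.08, -0.0]]
twist 1 [-0.    -0.    -1.575]
twist -1 [ 0.    -0.     1.566]
t 1.1 corner x -399.1 y -527.1 tipz 231.3 F board [ 0.1 -0.   0.2] open 0.0853
[-1.23081492  0.62840838  0.03849108  1.51742344 -0.02701021  0.99628835
 -0.02000792]
[ 0.3569 -0.5009 -0.0813] [ 0.3569 -0.5009 -0.1563] 0.6203935122162384
```

```bash
python3 -m crank '[{"dp":[0.030,-0.042,-0.005],"twist":[0,0,-0.131],"hand":0},{"dp":[0.060,-0.083,-0.01],"twist":[0,0,-0.262],"hand":0},{"dp":[0.089,-0.125,-0.015],"twist":[0,0,-0.394],"hand":0},{"dp":[0.119,-0.167,-0.02],"twist":[0,0,-0.525],"hand":0},{"dp":[0.149,-0.209,-0.025],"twist":[0,0,-0.656],"hand":0},{"dp":[0.178,-0.250,-0.03],"twist":[0,0,-0.787],"hand":0},{"dp":[0.208,-0.292,-0.04],"twist":[0,0,-0.919],"hand":0},{"dp":[0.238,-0.334,-0.05],"twist":[0,0,-1.05],"hand":0},{"dp":[0.268,-0.376,-0.06],"twist":[0,0,-1.181],"hand":0},{"dp":[0.297,-0.417,-0.07],"twist":[0,0,-1.312],"hand":0},{"dp":[0.327,-0.459,-0.08],"twist":[0,0,-1.444],"hand":0},{"dp":[0.357,-0.501,-0.081],"twist":[0,0,-1.575],"hand":0}]' 20
python3 - <<'E'
from h import *
inb(); twist(); print(delta(-82,150),delta(-82,73),sensors.state()["q"].__repr__())
E
```

```text
clock: 2.6
ee_pos: [0.614, 0.0951, 0.1666]
eef_rot: [-0.592, -0.387, 0.592, -0.386]
contact_force: [0.6, 0.6, -0.5]
opening: -0.0002
t 2.6 corner x -81.1 y 1.0 tipz 149.6 F board [-0.8  0.3 -0.5] open -0.0002
twist 1 [-0.    -0.001  0.004]
twist -1 [-2.000e-03  0.000e+00 -3.138e+00]
[-0.0005  0.0012  0.0004] [-0.0005  0.0012 -0.0766] array([-0.44741813,  0.71857998,  0.41651473,  1.68715072, -0.37446805,
        0.81686737, -0.27680576])
```

Good. Descend behind the flap, and check with a picture.

```bash
python3 -m crank '[{"dp":[0,0.001,-0.03],"twist":[0,0,0],"hand":0},{"dp":[0,0.001,-0.06],"twist":[0,0,0],"hand":0},{"dp":[0,0.001,-0.074],"twist":[0,0,0],"hand":0},{"dp":[0,0.001,-0.074],"twist":[0,0,0],"hand":0}]'
python3 - <<'E'
from h import *
inb()
for n in("side","wrist"): snap(n,n+"1")
im=cv2.imread("pics/side1.png"); cv2.imwrite("pics/side1z.png",cv2.resize(im[120:260,200:390],None,fx=4,fy=4,interpolation=cv2.INTER_CUBIC))
E
```

```text
clock: 3.1
ee_pos: [0.6135, 0.0962, 0.0919]
eef_rot: [-0.591, -0.387, 0.593, -0.386]
contact_force: [0.6, 0.9, 0.2]
opening: 0.0005
t 3.1 corner x -82.0 y 0.1 tipz 74.9 F board [-1.1  0.2  0.2] open 0.0005
```

View pics/side1z.png

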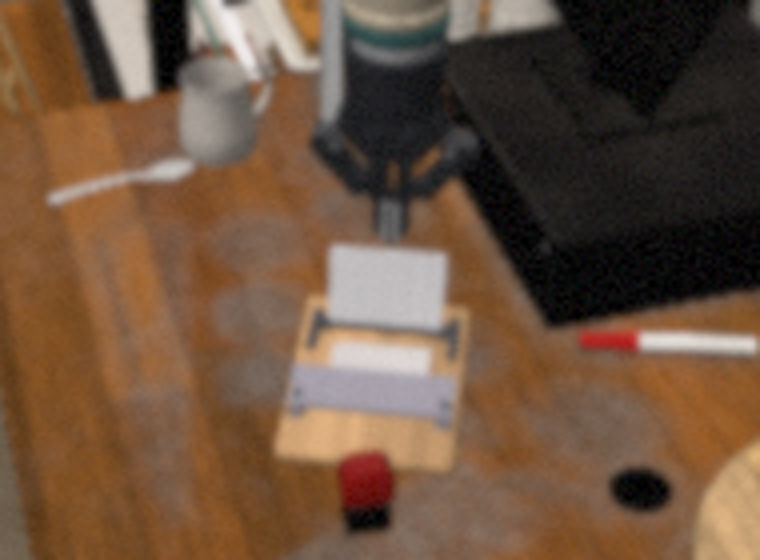

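View pics/wrist1.png

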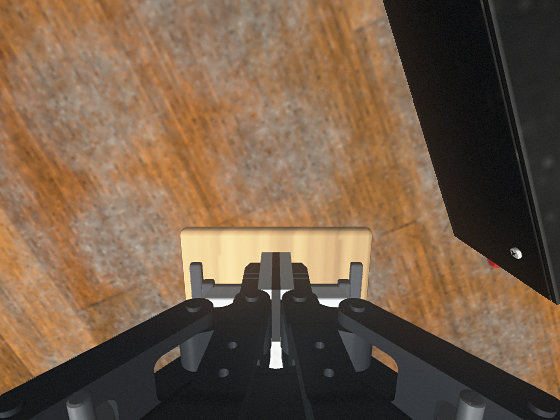

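```bash
python3 - <<'E'
from h import *
for cx,z in((-82,75),(-93,75),(-104,75)): p=tcp_for(cx+11,z); p[2]=z/1e3; r,c=proj("side",p); print(cx,z,((c-200)*4).round(),((r-120)*4).round())
for cx,z in((-63.5,82.6),): p=B+XA*cx/1e3; p[2]=z/1e3; r,c=proj("side",p); print(cx,z,((c-200)*4).round(),((r-120)*4).round())
s=sensors.state()["ee_pos"]; print(s)
for c in [(-70,73),(-62,75),(-52,76),(-41,76),(-31,74),(-23,70),(-15,66),(-9,60),(-3,53),(1,47),(4,41)]: print(c,(tcp_for(*c)-s).round(3).tolist())
E
```

```text
-82 75 388.0 244.0
-93 75 390.0 236.0
-104 75 391.0 227.0
-63.5 82.6 386.0 251.0
[0.61472976 0.09620369 0.09351769]
(-70, 73) [-0.006, -0.011, -0.004]
(-62, 75) [-0.009, -0.018, -0.002]
(-52, 76) [-0.013, -0.027, -0.001]
(-41, 76) [-0.018, -0.038, -0.001]
(-31, 74) [-0.022, -0.047, -0.003]
(-23, 70) [-0.025, -0.054, -0.007]
(-15, 66) [-0.028, -0.061, -0.011]
(-9, 60) [-0.03, -0.067, -0.017]
(-3, 53) [-0.033, -0.072, -0.024]
(1, 47) [-0.034, -0.076, -0.03]
(4, 41) [-0.036, -0.079, -0.036]
```

```bash
python3 -m crank '[{"dp":[-0.005,-0.011,-0.003],"twist":[0,0,0],"hand":0},{"dp":[-0.009,-0.019,-0.001],"twist":[0,0,0],"hand":0},{"dp":[-0.012,-0.027,0],"twist":[0,0,0],"hand":0},{"dp":[-0.016,-0.037,0],"twist":[0,0,0],"hand":0},{"dp":[-0.020,-0.047,-0.002],"twist":[0,0,0],"hand":0},{"dp":[-0.023,-0.054,-0.006],"twist":[0,0,0],"hand":0},{"dp":[-0.027,-0.062,-0.010],"twist":[0,0,0],"hand":0},{"dp":[-0.027,-0.062,-0.010],"twist":[0,0,0],"hand":0}]'
cat >> h.py <<'E'
def look(n,f,win=None,sc=4):
    im,d=snap(n,f)
    if win: a,b,c,e=win; cv2.imwrite(f"pics/{f}z.png",cv2.resize(im[a:b,c:e,::-1],None,fx=sc,fy=sc,interpolation=cv2.INTER_CUBIC))
    return im,d
def bpts(n,d,r0,r1,c0,c1):
    K,R,t=cal(n); o=[]
    for r in range(r0,r1):
        for c in range(c0,c1):
            if d[r,c]>0:
                w=unproj(n,r,c,d[r,c])-B; o.append([w@XA*1e3,w@YA*1e3,w[2]*1e3])
    return np.array(o)
E
python3 - <<'E'
from h import *
inb(); im,d=look("side","side2",(150,240,240,360),6)
p=bpts("side",d,150,260,240,360); p=p[(abs(p[:,1])<42)&(abs(p[:,1])>22)&(p[:,0]<25)&(p[:,0]>-90)&(p[:,2]>25)]
print(p[p[:,2].argsort()][::max(1,len(p)//25)].round().tolist())
E
```

```text
clock: 4.2
ee_pos: [0.5871, 0.0331, 0.0831]
eef_rot: [-0.592, -0.386, 0.593, -0.386]
contact_force: [0.2, -0.4, 0.8]
opening: 0.0003
t 4.2 corner x -13.5 y 1.0 tipz 66.1 F board [0.3 0.3 0.8] open 0.0003
[[-41.0, -26.0, 27.0], [25.0, 32.0, 38.0], [-17.0, -41.0, 57.0], [-11.0, 22.0, 68.0], [-13.0, -26.0, 114.0], [-30.0, 28.0, 121.0], [-10.0, -34.0, 123.0], [-11.0, 41.0, 126.0], [-10.0, -28.0, 131.0], [-10.0, 32.0, 136.0], [-31.0, -37.0, 139.0], [-11.0, -25.0, 152.0], [-12.0, 25.0, 159.0], [-16.0, 25.0, 163.0], [-11.0, -34.0, 168.0], [-8.0, -31.0, 174.0], [-13.0, -28.0, 177.0], [-15.0, 24.0, 180.0], [-14.0, -34.0, 186.0], [5.0, -26.0, 200.0], [-0.0, -30.0, 206.0], [3.0, -26.0, 212.0], [3.0, -26.0, 218.0], [6.0, -23.0, 224.0], [4.0, 25.0, 229.0], [3.0, 27.0, 235.0], [-1.0, 27.0, 239.0]]
```

View pics/side2z.png

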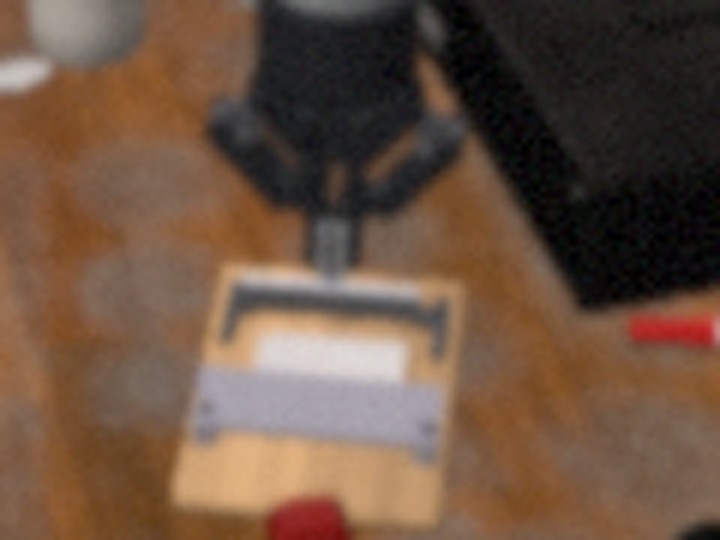

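```bash
python3 - <<'E'
from h import *
for cx,z in((-10,70),(-50,19)):
  for y in(-44,44):
    p=B+XA*cx/1e3+YA*y/1e3; p[2]=z/1e3; r,c=proj("side",p); print(cx,z,y,((c-240)*6).round(),((r-150)*6).round())
look("top","top2",(150,250,230,350),6); look("wrist","wrist2")
E
```

```text
-10 70 -44 238.0 276.0
-10 70 44 417.0 290.0
-50 19 -44 250.0 303.0
-50 19 44 419.0 317.0
```

View pics/top2z.png

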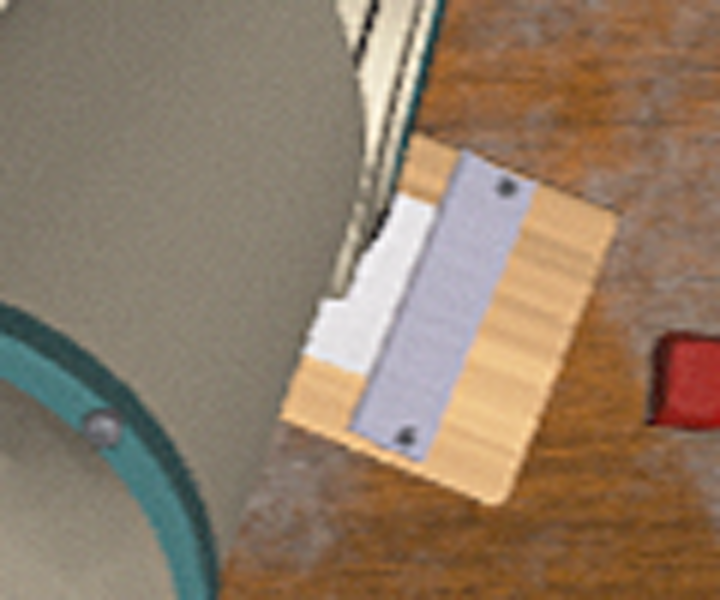

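View pics/wrist2.png

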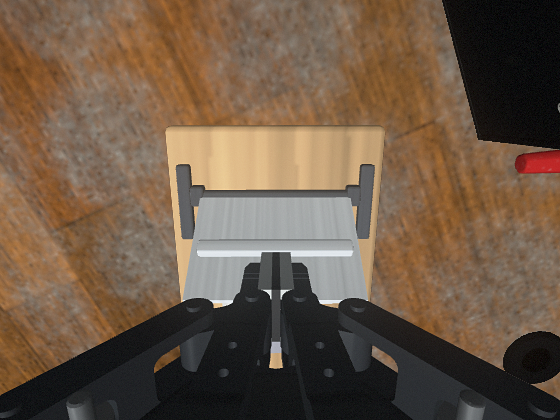

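```bash
python3 -m crank '[{"dp":[-0.002,-0.004,-0.006],"twist":[0,0,0],"hand":0},{"dp":[-0.004,-0.010,-0.013],"twist":[0,0,0],"hand":0},{"dp":[-0.006,-0.013,-0.019],"twist":[0,0,0],"hand":0},{"dp":[-0.0065,-0.015,-0.023],"twist":[0,0,0],"hand":0},{"dp":[-0.0072,-0.017,-0.029],"twist":[0,0,0],"hand":0},{"dp":[-0.0078,-0.0178,-0.033],"twist":[0,0,0],"hand":0},{"dp":[-0.0078,-0.0178,-0.033],"twist":[0,0,0],"hand":0}]'
python3 - <<'E'
from h import *
inb(); look("side","side3",(150,240,240,360),6);look("wrist","wrist3")
E
```

```text
clock: 5.22
ee_pos: [0.5797, 0.0163, 0.0501]
eef_rot: [-0.592, -0.387, 0.592, -0.386]
contact_force: [-0.5, -0.1, 0.8]
opening: 0.0003
t 5.22 corner x 4.9 y 0.9 tipz 33.1 F board [ 0.3 -0.4  0.8] open 0.0003
```

View pics/side3z.png

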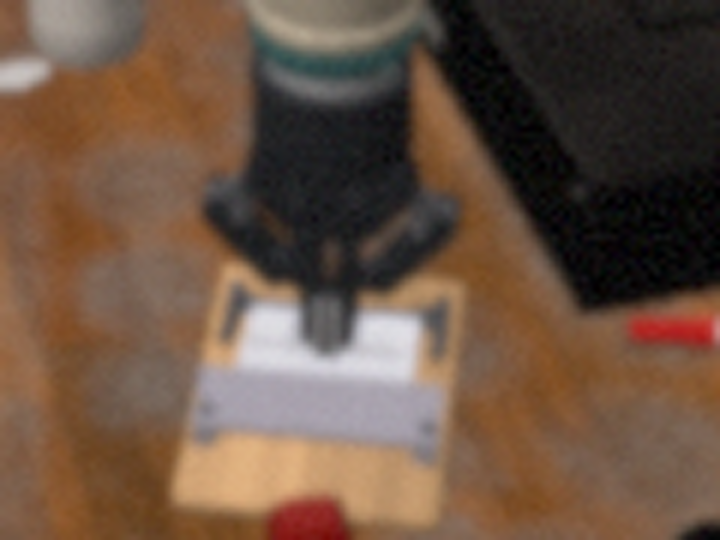

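View pics/wrist3.png

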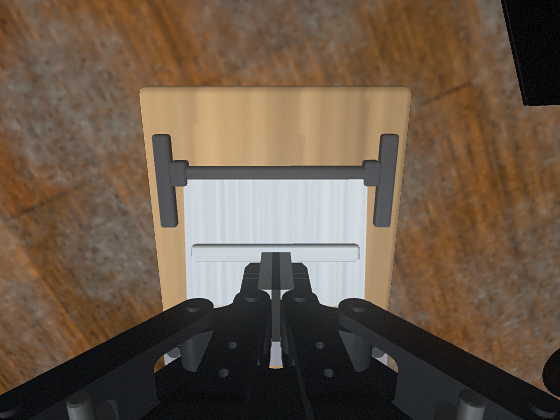

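```bash
python3 -m crank '[{"dp":[0,0,0.02],"twist":[0,0,0],"hand":0},{"dp":[0.001,0.003,0.045],"twist":[0,0,0],"hand":0},{"dp":[0.004,0.01,0.065],"twist":[0,0,0],"hand":0},{"dp":[0.008,0.019,0.07],"twist":[0,0,0],"hand":0},{"dp":[0.013,0.030,0.07],"twist":[0,0,0],"hand":0},{"dp":[0.013,0.030,0.07],"twist":[0,0,0],"hand":0}]'
python3 - <<'E'
from h import *
inb(); look("side","side4",(150,240,240,360),6);look("wrist","wrist4")
for n in("side","wrist"):
  for t in("flap_edge","flap_mid","bar_foot","hinge_axis"):
    print(n,t,[(np.round(l["position"],1).tolist(),round(l["score"],2)) for l in optics.landmark_of(n,t)[:1]])
E
```

```text
clock: 6.08
ee_pos: [0.5927, 0.0489, 0.1193]
eef_rot: [-0.591, -0.388, 0.591, -0.387]
contact_force: [-0.4, 0.0, -0.0]
opening: 0.0
t 6.08 corner x -30.3 y -0.1 tipz 102.3 F board [ 0.1 -0.4 -0. ] open 0.0
side flap_edge [([193.9, 297.3], 0.73)]
side flap_mid [([196.2, 295.7], 0.53)]
side bar_foot [([198.9, 295.1], 0.59)]
side hinge_axis [([200.7, 298.2], 0.73)]
wrist flap_edge []
wrist flap_mid [([240.8, 276.1], 0.91)]
wrist bar_foot [([238.3, 277.5], 0.59)]
wrist hinge_axis [([201.5, 277.8], 0.64)]
```

View pics/side4z.png

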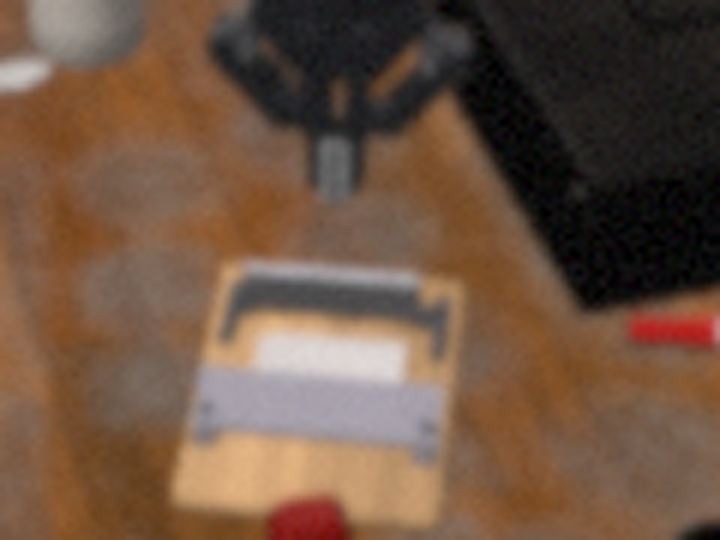

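View pics/wrist4.png

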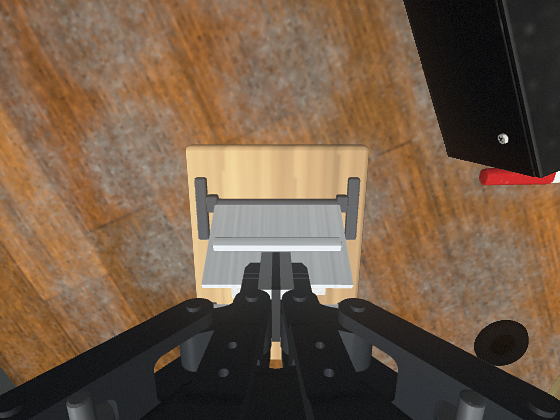

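```bash
python3 -m crank '[{"dp":[0,0,-0.030],"twist":[0,0,0],"hand":0},{"dp":[-0.0032,-0.0073,-0.032],"twist":[0,0,0],"hand":0},{"dp":[-0.006,-0.0138,-0.036],"twist":[0,0,0],"hand":0},{"dp":[-0.0084,-0.0193,-0.042],"twist":[0,0,0],"hand":0},{"dp":[-0.0108,-0.0248,-0.049],"twist":[0,0,0],"hand":0},{"dp":[-0.0124,-0.0284,-0.055],"twist":[0,0,0],"hand":0},{"dp":[-0.0132,-0.0303,-0.059],"twist":[0,0,0],"hand":0},{"dp":[-0.014,-0.0321,-0.065],"twist":[0,0,0],"hand":0},{"dp":[-0.014,-0.0321,-0.070],"twist":[0,0,0],"hand":0},{"dp":[-0.014,-0.0321,-0.074],"twist":[0,0,0],"hand":0},{"dp":[-0.014,-0.0321,-0.074],"twist":[0,0,0],"hand":0}]'
python3 - <<'E'
from h import *
inb(); look("wrist","wrist5")
E
```

```text
clock: 7.95
ee_pos: [0.5779, 0.0123, 0.0457]
eef_rot: [-0.591, -0.386, 0.593, -0.386]
contact_force: [-0.9, -5.7, 1.6]
opening: 0.0005
t 7.95 corner x 9.2 y 0.9 tipz 28.7 F board [5.6 1.5 1.6] open 0.0005
```

View pics/wrist5.png

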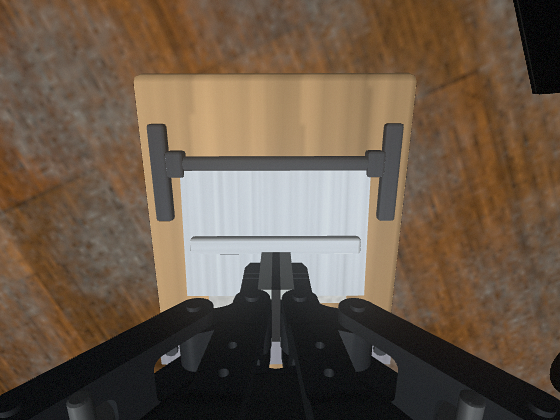

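```bash
python3 -m crank '[{"dp":[0,0,0.006],"twist":[0,0,0],"hand":0},{"dp":[0.0008,0.002,0.0115],"twist":[0,0,0],"hand":0},{"dp":[0.0036,0.0083,0.0115],"twist":[0,0,0],"hand":0},{"dp":[0.0052,0.0119,0.0055],"twist":[0,0,0],"hand":0},{"dp":[0.006,0.0138,0],"twist":[0,0,0],"hand":0},{"dp":[0.006,0.0138,-0.005],"twist":[0,0,0],"hand":0},{"dp":[0.006,0.0138,-0.005],"twist":[0,0,0],"hand":0}]'
python3 - <<'E'
from h import *
inb(); look("wrist","wrist6"); look("side","side6",(150,240,240,360),6)
E
```

```text
clock: 8.88
ee_pos: [0.5842, 0.0263, 0.0421]
eef_rot: [-0.592, -0.386, 0.593, -0.386]
contact_force: [-3.1, -1.0, 17.0]
opening: -0.0005
t 8.88 corner x -6.1 y 1.0 tipz 25.1 F board [ 2.2 -2.5 17. ] open -0.0005
```

View pics/wrist6.png

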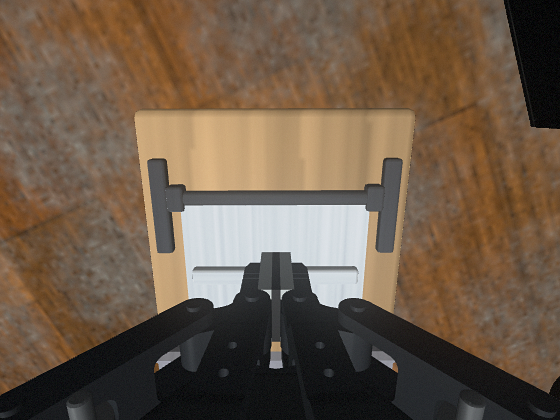

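View pics/side6z.png

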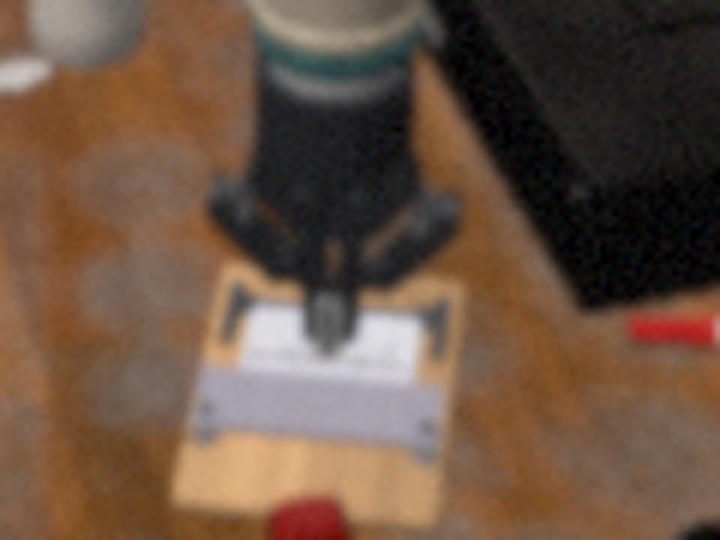

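```bash
python3 -m crank '[{"dp":[0.0012,0.0028,-0.001],"twist":[0,0,0],"hand":0},{"dp":[0.0024,0.0055,-0.001],"twist":[0,0,0],"hand":0},{"dp":[0.0036,0.0083,-0.0015],"twist":[0,0,0],"hand":0},{"dp":[0.0048,0.011,-0.002],"twist":[0,0,0],"hand":0},{"dp":[0.006,0.0138,-0.003],"twist":[0,0,0],"hand":0},{"dp":[0.0064,0.0147,-0.005],"twist":[0,0,0],"hand":0},{"dp":[0.0064,0.0147,-0.005],"twist":[0,0,0],"hand":0}]'
python3 - <<'E'
from h import *
inb(); look("wrist","wrist7"); look("side","side7",(150,240,240,360),6)
E
```

```text
clock: 9.85
ee_pos: [0.5871, 0.0302, 0.0406]
eef_rot: [-0.59, -0.382, 0.598, -0.386]
contact_force: [-15.9, -17.9, 41.6]
opening: -0.0002
t 9.85 corner x -10.9 y 2.1 tipz 23.6 F board [22.8 -7.4 41.6] open -0.0002
```

View pics/wrist7.png

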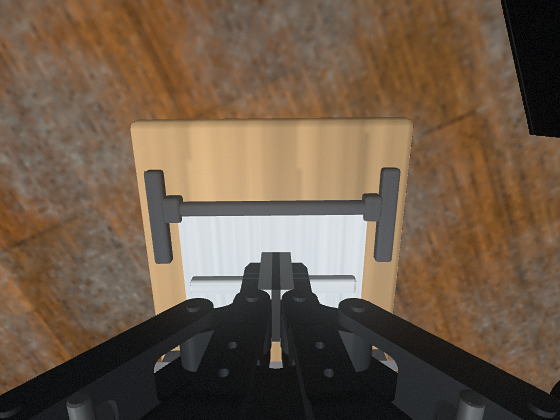

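View pics/side7z.png

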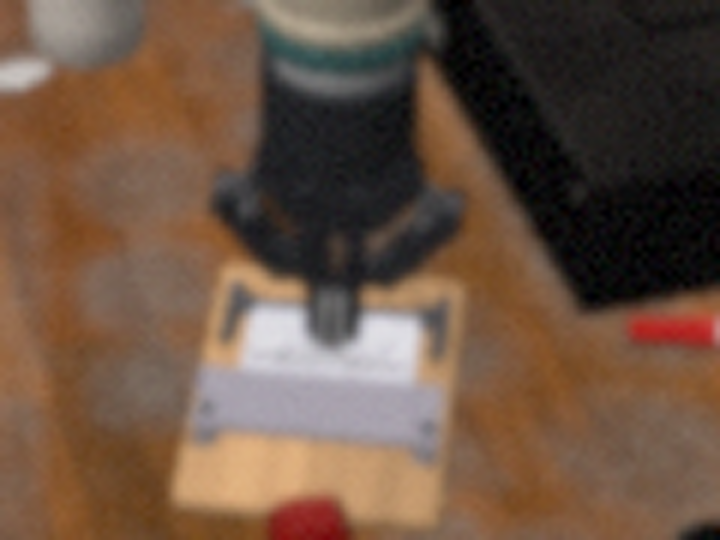

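```bash
python3 - <<'E'
from h import *
inb(); twist(); print(delta(-13,25),delta(-17,24.5),delta(-22,24.5),delta(-22,21))
E
```

```text
t 9.95 corner x -10.9 y 2.1 tipz 23.6 F board [23.6 -7.2 41.3] open -0.0003
twist 1 [ 0.011 -0.006  0.012]
twist -1 [-0.01  -0.017 -3.129]
[-0.0011  0.0028  0.0014] [0.0005 0.0064 0.0009] [0.0025 0.011  0.0009] [ 0.0025  0.011  -0.0026]
```

```bash
python3 -m crank '[{"dp":[-0.001,0.003,0.0016],"twist":[0.011,-0.006,0.012],"hand":0},{"dp":[0.0005,0.0064,0.0013],"twist":[0.011,-0.006,0.012],"hand":0},{"dp":[0.0015,0.009,0.001],"twist":[0.011,-0.006,0.012],"hand":0},{"dp":[0.0025,0.011,0.001],"twist":[0.011,-0.006,0.012],"hand":0},{"dp":[0.0025,0.011,0.001],"twist":[0.011,-0.006,0.012],"hand":0}]'
python3 - <<'E'
from h import *
inb(); twist(); look("wrist","wrist8")
E
```

```text
clock: 10.58
ee_pos: [0.5896, 0.0426, 0.041]
eef_rot: [0.591, 0.389, -0.591, 0.388]
contact_force: [0.6, 1.1, 0.9]
opening: 0.0002
t 10.57 corner x -23.3 y -0.5 tipz 24.0 F board [-1.2  0.1  0.9] open 0.0002
twist 1 [-0.001 -0.001 -0.001]
twist -1 [ 1.000e-03 -2.000e-03  3.141e+00]
```

View pics/wrist8.png

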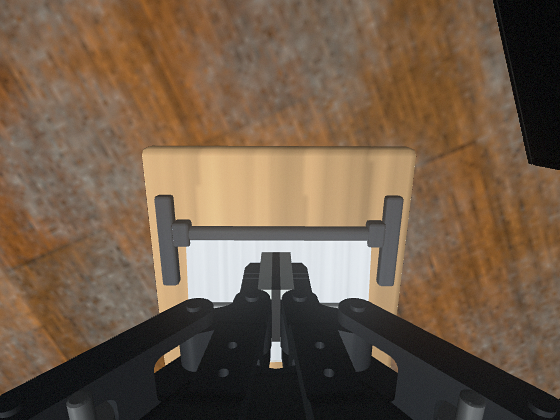

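```bash
python3 -m crank '[{"dp":[0,0,-0.0025],"twist":[0,0,0],"hand":0},{"dp":[0,0,-0.004],"twist":[0,0,0],"hand":0},{"dp":[-0.001,-0.0023,-0.004],"twist":[0,0,0],"hand":0},{"dp":[-0.002,-0.0046,-0.004],"twist":[0,0,0],"hand":0},{"dp":[-0.002,-0.0046,-0.004],"twist":[0,0,0],"hand":0}]'
python3 - <<'E'
from h import *
inb(); twist(); look("side","side9",(150,240,240,360),6)
E
```

```text
clock: 11.25
ee_pos: [0.5891, 0.0408, 0.0379]
eef_rot: [0.593, 0.389, -0.589, 0.387]
contact_force: [0.5, 3.8, 8.0]
opening: -0.0002
t 11.25 corner x -21.4 y -0.3 tipz 20.9 F board [-3.7 -1.1  8. ] open -0.0002
twist 1 [-0.005  0.002 -0.002]
twist -1 [-3.000e-03 -8.000e-03  3.139e+00]
```

View pics/side9z.png

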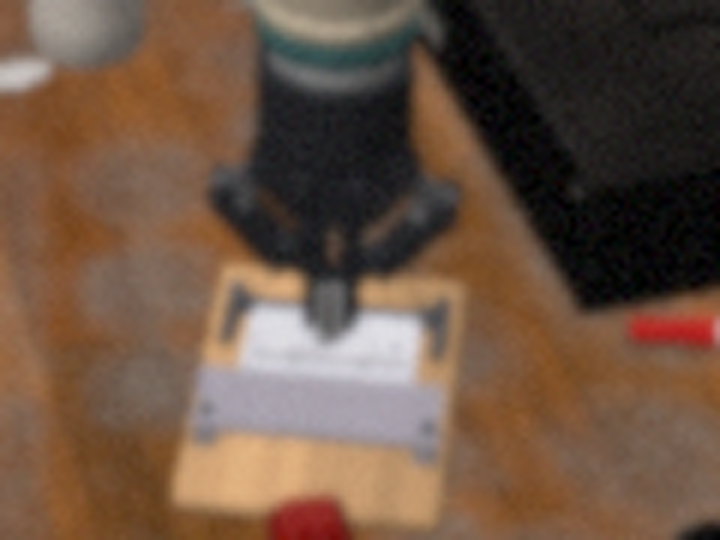

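```bash
python3 -m crank '[{"dp":[-0.0016,-0.0037,-0.001],"twist":[-0.005,0.002,-0.002],"hand":0},{"dp":[-0.0032,-0.0073,-0.001],"twist":[-0.005,0.002,-0.002],"hand":0},{"dp":[-0.0048,-0.011,-0.001],"twist":[-0.005,0.002,-0.002],"hand":0},{"dp":[-0.0064,-0.0147,-0.001],"twist":[-0.005,0.002,-0.002],"hand":0},{"dp":[-0.008,-0.0183,-0.001],"twist":[-0.005,0.002,-0.002],"hand":0},{"dp":[-0.0096,-0.022,-0.001],"twist":[-0.005,0.002,-0.002],"hand":0},{"dp":[-0.0096,-0.022,-0.001],"twist":[-0.005,0.002,-0.002],"hand":0}]'
python3 - <<'E'
from h import *
inb(); twist(); look("side","side10",(150,240,240,360),6); look("wrist","wrist10")
E
```

```text
clock: 12.18
ee_pos: [0.5808, 0.0219, 0.0379]
eef_rot: [0.592, 0.389, -0.589, 0.388]
contact_force: [-0.9, 5.3, 8.5]
opening: 0.0
t 12.18 corner x -0.7 y -0.4 tipz 20.9 F board [-4.5 -2.9  8.5] open 0.0
twist 1 [-0.004  0.003 -0.002]
twist -1 [-0.004 -0.006  3.14 ]
```

View pics/side10z.png

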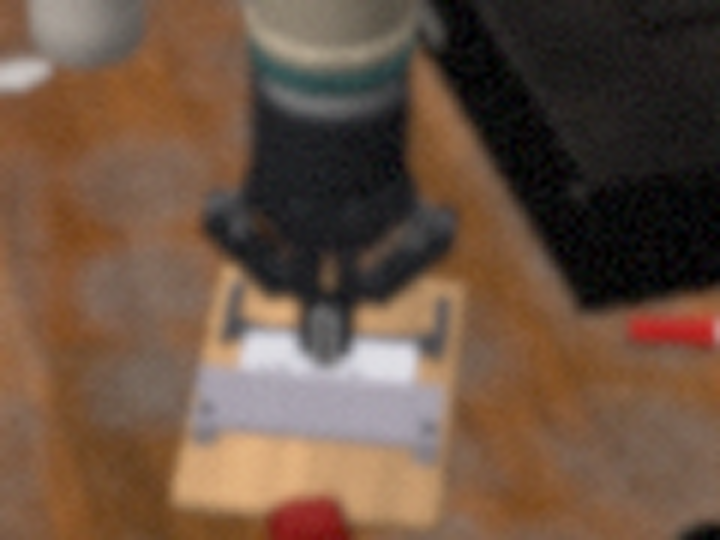

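View pics/wrist10.png

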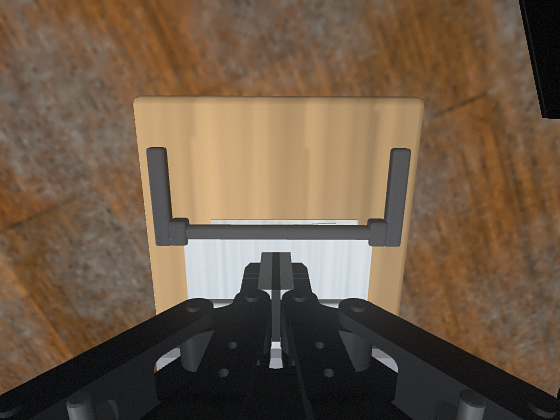

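```bash
python3 -m crank '[{"dp":[-0.002,-0.0046,-0.001],"twist":[-0.004,0.003,-0.002],"hand":0},{"dp":[-0.0032,-0.0073,-0.001],"twist":[-0.004,0.003,-0.002],"hand":0},{"dp":[-0.0044,-0.0101,-0.001],"twist":[-0.004,0.003,-0.002],"hand":0},{"dp":[-0.0052,-0.0119,-0.001],"twist":[-0.004,0.003,-0.002],"hand":0},{"dp":[-0.0052,-0.0119,-0.001],"twist":[-0.004,0.003,-0.002],"hand":0}]'
python3 - <<'E'
from h import *
inb(); twist(); look("wrist","wrist11")
E
```

```text
clock: 12.9
ee_pos: [0.5775, 0.0131, 0.0379]
eef_rot: [0.593, 0.389, -0.589, 0.388]
contact_force: [1.8, 5.3, 8.3]
opening: 0.0002
t 12.9 corner x 8.6 y 0.2 tipz 20.9 F board [-5.6 -0.4  8.3] open 0.0002
twist 1 [-0.004  0.003 -0.002]
twist -1 [-0.005 -0.006  3.14 ]
```

View pics/wrist11.png

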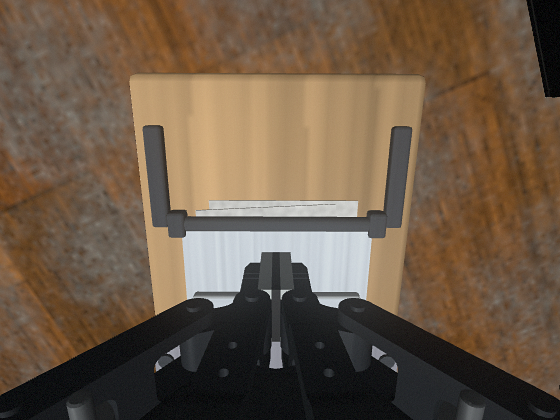

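```bash
python3 -m crank '[{"dp":[-0.0016,-0.0037,-0.001],"twist":[-0.004,0.003,-0.002],"hand":0},{"dp":[-0.0028,-0.0064,-0.001],"twist":[-0.004,0.003,-0.002],"hand":0},{"dp":[-0.0036,-0.0083,-0.001],"twist":[-0.004,0.003,-0.002],"hand":0},{"dp":[-0.0036,-0.0083,-0.001],"twist":[-0.004,0.003,-0.002],"hand":0}]'
python3 - <<'E'
from h import *
inb(); twist(); look("wrist","wrist12")
E
```

```text
clock: 13.45
ee_pos: [0.5773, 0.0123, 0.0379]
eef_rot: [0.594, 0.39, -0.587, 0.388]
contact_force: [4.1, 12.3, 4.9]
opening: -0.0002
t 13.45 corner x 9.5 y 0.3 tipz 20.9 F board [-12.9  -1.1   4.9] open -0.0002
twist 1 [-0.008  0.006 -0.004]
twist -1 [-0.009 -0.013  3.137]
```

View pics/wrist12.png

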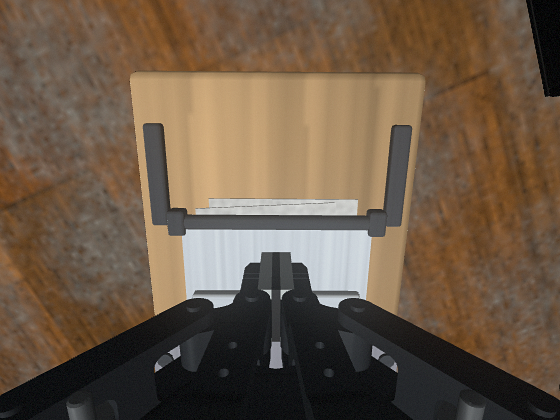

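```bash
python3 -m crank '[{"dp":[-0.0034,-0.0078,-0.0012],"twist":[-0.004,0.003,-0.002],"hand":0},{"dp":[-0.0039,-0.009,-0.0012],"twist":[-0.004,0.003,-0.002],"hand":0},{"dp":[-0.0039,-0.009,-0.0012],"twist":[-0.004,0.003,-0.002],"hand":0}]'
python3 - <<'E'
from h import *
inb()
E
```

```text
clock: 13.88
ee_pos: [0.5772, 0.0121, 0.0379]
eef_rot: [0.595, 0.392, -0.584, 0.388]
contact_force: [5.3, 14.8, 6.6]
opening: -0.0004
t 13.88 corner x 9.7 y 0.3 tipz 20.9 F board [-15.7  -1.    6.6] open -0.0004
```

```bash
python3 -m crank '[{"dp":[0,0,0],"twist":[0.01,-0.008,0.006],"hand":0},{"dp":[0.0004,0.001,0.005],"twist":[0.01,-0.008,0.006],"hand":0},{"dp":[0.001,0.002,0.03],"twist":[0,0,0],"hand":0},{"dp":[0.005,0.01,0.08],"twist":[0,0,0],"hand":0},{"dp":[0.01,0.03,0.13],"twist":[0,0,0],"hand":0},{"dp":[0.0,0.08,0.16],"twist":[0,0,0],"hand":0},{"dp":[-0.02,0.13,0.18],"twist":[0,0,0],"hand":0},{"dp":[-0.04,0.18,0.18],"twist":[0,0,0],"hand":0},{"dp":[-0.05,0.23,0.18],"twist":[0,0,0],"hand":0},{"dp":[-0.05,0.23,0.18],"twist":[0,0,0],"hand":0}]'
python3 - <<'E'
from h import *
inb()
for n,w in(("top",(130,270,200,390)),("side",(150,290,200,390))):
    im,d=look(n,n+"13",w,4)
    p=bpts(n,d,150,265,225,345)
    q=p[(abs(p[:,1])<38)]
    print(n,[(x,np.median(q[abs(q[:,0]-x)<2][:,2]).round(1)) for x in range(-60,86,4) if (abs(q[:,0]-x)<2).any()])
    for t in("slip_board","hinge_axis","flap_mid","flap_edge","bar_foot","lip_mouth","stamp","pen","jug","spoon"):
        L=optics.landmark_of(n,t)
        if L:
            r,c=L[0]["position"]; w_=onplane(n,r,c,.019 if t in("hinge_axis","flap_edge","bar_foot","lip_mouth","flap_mid") else 0); v=w_-B; print(n,t,round(L[0]["score"],2),np.round([r,c],1),"board",(v@XA*1e3).round(1),(v@YA*1e3).round(1))
E
```

```text
clock: 15.12
ee_pos: [0.525, 0.2477, 0.2172]
eef_rot: [0.593, 0.396, -0.583, 0.389]
contact_force: [0.3, 0.2, 0.4]
opening: 0.0001
t 15.12 corner x -185.5 y -141.5 tipz 200.2 F board [-0.2  0.2  0.4] open 0.0001
top [(-60, np.float64(14.0)), (-56, np.float64(13.8)), (-52, np.float64(14.3)), (-48, np.float64(14.4)), (-44, np.float64(14.5)), (-40, np.float64(13.8)), (-36, np.float64(13.8)), (-32, np.float64(15.5)), (-28, np.float64(21.1)), (-24, np.float64(22.1)), (-20, np.float64(22.0)), (-16, np.float64(21.1)), (-12, np.float64(21.8)), (-8, np.float64(22.4)), (-4, np.float64(22.3)), (0, np.float64(22.7)), (4, np.float64(22.5)), (8, np.float64(25.4)), (12, np.float64(28.7)), (16, np.float64(25.7)), (20, np.float64(37.8)), (24, np.float64(37.1)), (28, np.float64(33.7)), (32, np.float64(30.0)), (36, np.float64(28.3)), (40, np.float64(28.8)), (44, np.float64(28.9)), (48, np.float64(28.4)), (52, np.float64(25.5)), (56, np.float64(14.2)), (60, np.float64(14.0)), (64, np.float64(14.0)), (68, np.float64(14.1)), (72, np.float64(14.7)), (76, np.float64(13.7)), (80, np.float64(13.6)), (84, np.f
[... 1086 characters left out ...]
2, np.float64(23.7)), (56, np.float64(14.4)), (60, np.float64(13.4)), (64, np.float64(14.0)), (68, np.float64(13.5)), (72, np.float64(13.6)), (76, np.float64(12.7)), (80, np.float64(13.2)), (84, np.float64(12.5))]
side slip_board 0.7 [220.2 294.5] board 14.2 3.7
side hinge_axis 0.59 [205.9 297.1] board -30.4 6.5
side flap_mid 0.66 [205.7 296. ] board -30.9 3.0
side flap_edge 0.51 [219.6 290.8] board 33.3 -5.5
side bar_foot 0.48 [214.4 292. ] board 10.1 -4.6
side lip_mouth 0.68 [214.6 289.5] board 12.0 -11.9
side stamp 0.52 [250.6 289.4] board 139.2 3.2
side pen 0.78 [326.4 277.1] board 380.3 3.4
side jug 0.56 [153.6 255.9] board -326.5 -177.7
side spoon 0.49 [166.7 230.7] board -233.5 -251.4
```

View pics/top13z.png

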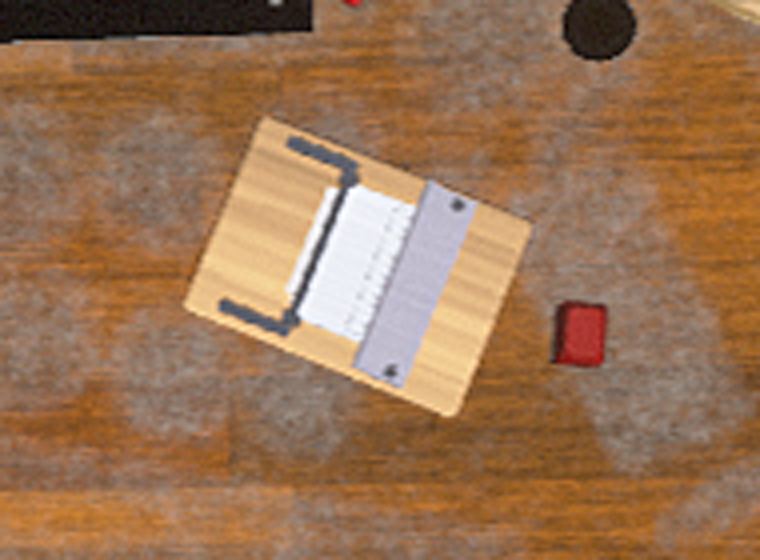

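View pics/side13z.png

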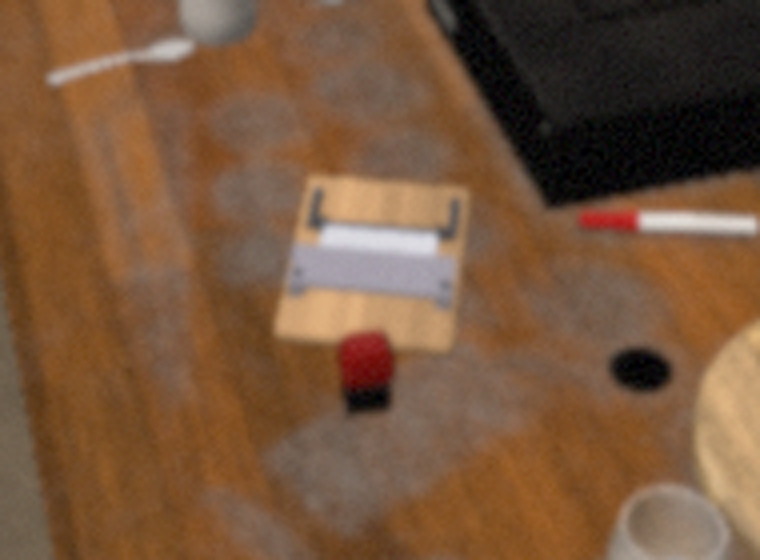

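```bash
python3 - <<'E'
from h import *
im=cv2.imread("pics/top13.png"); im0=cv2.imread("pics/top0.png")
# profile of brightness in board x at y in +-30, plane z=.02
def prof(n,im,z,ys,x0,x1):
    K,R,t=cal(n); out=[]
    for x in np.arange(x0,x1,1.):
        v=[]
        for y in ys:
            p=B+(XA*x+YA*y)/1e3; p[2]=z/1e3; q=K@(R@p+t); v.append(cv2.getRectSubPix(im,(1,1),(float(q[0]/q[2]),float(q[1]/q[2]))).mean())
        out.append((int(x),int(np.mean(v))))
    return out
print("rod",prof("top",im,21,range(-35,36,3),-36,-14))
print("end/guide now",prof("top",im,20,(-54,54),-78,-12))
print("board end",prof("top",im,14,range(-40,40,5),-96,-84), "lip",prof("top",im,40,range(-40,40,5),14,26))
s=cv2.imread("pics/side13.png")
print("side rod",prof("side",s,21,range(-35,36,3),-38,-14))
print("side guide",prof("side",s,20,(-54,54),-78,-12))
print("diff",[np.abs(im.astype(int)-im0)[a:b,c:d].mean().round(2) for a,b,c,d in((185,245,305,345),(155,215,320,345))])
E
```

```text
rod [(-36, 188), (-35, 202), (-34, 217), (-33, 230), (-32, 239), (-31, 240), (-30, 231), (-29, 207), (-28, 172), (-27, 130), (-26, 98), (-25, 86), (-24, 100), (-23, 138), (-22, 184), (-21, 220), (-20, 239), (-19, 246), (-18, 246), (-17, 244), (-16, 242), (-15, 241)]
end/guide now [(-78, 177), (-77, 177), (-76, 177), (-75, 177), (-74, 177), (-73, 179), (-72, 180), (-71, 174), (-70, 163), (-69, 151), (-68, 128), (-67, 109), (-66, 97), (-65, 97), (-64, 96), (-63, 95), (-62, 94), (-61, 92), (-60, 95), (-59, 96), (-58, 96), (-57, 95), (-56, 92), (-55, 93), (-54, 94), (-53, 97), (-52, 97), (-51, 98), (-50, 98), (-49, 97), (-48, 95), (-47, 95), (-46, 96), (-45, 96), (-44, 95), (-43, 94), (-42, 94), (-41, 96), (-40, 97), (-39, 99), (-38, 100), (-37, 100), (-36, 100), (-35, 99), (-34, 98), (-33, 97), (-32, 96), (-31, 97), (-30, 98), (-29, 97), (-28, 97), (-27, 96), (-26, 99), (-25, 102), (-24, 112), (-23, 131), (-22, 152), (-21, 165), (-20, 174), (-19, 180), (-18, 179), (-17, 178), (-16, 178), (-15, 177), (-14, 176), (-13, 175)]
board end [(-96, 116), (-95, 115), (-94, 112), (-93, 108), (-92,
[... 648 characters left out ...]
69, 135), (-68, 132), (-67, 127), (-66, 123), (-65, 119), (-64, 115), (-63, 112), (-62, 110), (-61, 108), (-60, 105), (-59, 104), (-58, 103), (-57, 102), (-56, 102), (-55, 101), (-54, 101), (-53, 101), (-52, 101), (-51, 101), (-50, 101), (-49, 101), (-48, 100), (-47, 100), (-46, 100), (-45, 99), (-44, 99), (-43, 98), (-42, 98), (-41, 98), (-40, 97), (-39, 97), (-38, 97), (-37, 97), (-36, 97), (-35, 97), (-34, 97), (-33, 96), (-32, 96), (-31, 95), (-30, 94), (-29, 94), (-28, 94), (-27, 94), (-26, 93), (-25, 94), (-24, 96), (-23, 99), (-22, 101), (-21, 103), (-20, 108), (-19, 113), (-18, 119), (-17, 124), (-16, 129), (-15, 133), (-14, 137), (-13, 141)]
diff [np.float64(4.19), np.float64(4.02)]
```

```bash
python3 - <<'E'
from h import *
ctrl.hand_in(); print(sensors.state()["clock"])
E
```

```text
the job is handed in; nothing more can be done
the job is handed in; nothing more can be done
```

The flap is folded over and tucked under the retaining lip, and I handed the job in at about 16 s of the 37 s allowed. No verdict was reported.

**How it went:**
- With the closed fingertips I pushed the flap over from behind.
- It sprang back to about 1 rad the first time I let go. I folded it again, pressed it flat on its bar, and slid the fingertips back to the hinge side of the bar.
- I then pushed it along by the bar until it stalled against about 15 N.
- I released the force before lifting straight up. The flap was never pinched.

**Last checks, with the robot clear:**
- **Slide:** the hinge rod is at board x of about -24.6 mm, a slide of about 25.4 mm. My measurement is uncertain by about 1 mm, so this agrees with the full 26 mm. The stall point also matched: 9.7 mm against 10 mm expected.
- **Flap angle:** it lies at about 0.05 rad, so the lip is holding it.
- **Board and bystanders:** the board's corners are where they were in the first top picture. The stamp, pen, jug and spoon show no visible shift. The top camera's detector missed the jug in the last picture, but the side camera found it in place.

**What disagreed or went less well:**
- The trained networks' hinge point came out near -30 mm, against my -24.6 mm. I trusted the rod and guide edges measured directly in the picture.
- While the fingertips slid back over the bar, they pressed with about 42 N and dragged with about 23 N for a moment. I then eased off. This stayed well under the 120 N wrist limit, and only the fingertips were pressing. The board did not move.

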